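# Seat a resin sample on the light stage and hold its spring shutter open

### The job

Take the dark brown sample puck out of its saucer, seat it flat inside the black ring on the glass of the light stage and let go of it. Then take the orange finger post on the shutter arm, swing the arm round against its spring all the way to the red stop, and finish while still holding it there, so that the lamp keeps shining through the sample. Do not open the shutter before the sample is in place, and leave the other two pucks, the jar and the magnifier where they are.

Things in the scene. Friction and masses are not known exactly. Their poses are not given: they have to be found in the camera images.
- puck_brown: round resin-cast sediment sample puck, 50 mm diameter, 34 mm tall, plain upright cylinder, loose; origin at the centre of its underside, z up; stands in one of the three white saucers (which puck is in which saucer varies). DARK BROWN, about 70 to 140 g: the one to seat.
- puck_sand: round resin-cast sediment sample puck, 50 mm diameter, 34 mm tall, plain upright cylinder, loose; origin at the centre of its underside, z up; stands in one of the three white saucers (which puck is in which saucer varies). SAND-COLOURED: leave alone.
- puck_grey: round resin-cast sediment sample puck, 50 mm diameter, 34 mm tall, plain upright cylinder, loose; origin at the centre of its underside, z up; stands in one of the three white saucers (which puck is in which saucer varies). GREY: leave alone.
- saucer0: white round saucer fixed to the bench, 132 mm across at its rim, rim 14 mm high, inner floor 5 mm above the bench; origin at the centre of its underside; holds one puck at its centre
- saucer1: white round saucer fixed to the bench, 132 mm across at its rim, rim 14 mm high, inner floor 5 mm above the bench; origin at the centre of its underside; holds one puck at its centre
- saucer2: white round saucer fixed to the bench, 132 mm across at its rim, rim 14 mm high, inner floor 5 mm above the bench; origin at the centre of its underside; holds one puck at its centre
- vial: closed jar with a blue cap and blank label, 40 mm diameter, 85 mm tall, loose, origin at the centre of its underside: leave alone
- loupe: black magnifier loupe standing on the bench, 37 mm diameter, 26 mm tall, loose, origin at the centre of its underside: leave alone
- stage: the light stage, a cream box fixed to the bench, 200 (x) x 280 (y) x 60 mm high; origin at the centre of its underside, z up; its position and yaw vary. On its top, in its frame: the pivot of the shutter arm at x=0, y=0, and the sample seat at x=0, y=+75 mm
- seat (a point): centre of the sample seat: on the upper face of a glass plate (86 x 86 mm, face 78 mm above the bench), at the middle of a black ring of 58 mm inner and 70 mm outer diameter that rises 6 mm above the glass. A seated puck's origin lies on this point
- pivot (a point): point on the vertical hinge axis of the shutter arm, 80 mm above the bench; the round aluminium hub there (32 mm diameter) tops out at 84 mm
- shutter: the aluminium shutter arm with its post; origin on the hinge axis, 60 mm above the bench; at rest its axes are those of the stage, and its frame turns with it. The arm is a bar 14 mm wide whose top is 74 mm above the bench; at its free end, 85 mm from the hinge axis, stands the orange round upright finger post, 14 mm diameter, from 72 to 127 mm above the bench
- post_top (a point): centre of the top of the finger post, 127 mm above the bench
- shutter_angle (a joint): shutter arm angle in rad: 0 at rest (dark vane over the lamp lens), 1.15 at the red stop (lens clear), growing anticlockwise from above. In the stage frame the arm points from the pivot at -123 deg (from +x towards +y) at rest, -57 deg at the stop. A spring returns it: 3 N at the post at rest, 7 N at the stop. Stop posts beside the hub: tops 79 mm above the bench
Mind the look-alikes: they are no part of the job. There is more than one size of the puck_brown; the one meant has the size given above.

How it is judged:
By the outcome, as a careful person would: the job done as asked, in the order asked, and still so for the second after the job is handed in, while the arm keeps its last pose, push and grip.
It also fails if it takes over 48 s, if anything falls off the work surface, if the arm or the gripper's body presses on something with over 40 N, if the wrist force passes 120 N, or if a joint passes its speed limit or range.

### The arm

A 6-joint arm with a two-finger parallel gripper is mounted at the origin on the work surface. World frame = base frame: x ahead of the robot, y to its left, z up, the work surface at z = 0. Lengths are in mm, angles in rad, forces in N, time in s.
With the tool pointing down it reaches from about 350 to 875 mm from the base axis. Payload 4.2 kg.
Tool frame: the origin (TCP) lies between the finger pads; the fingertips stand 19 mm ahead of it and the grasp point (between the pads) is the TCP; y points along the fingers, z is the direction in which the jaws open and shut, and the axes are right-handed (so a half turn about y gives the same grasp; the last joint's range is limited). The gripper opens to 85 mm and grips with 20 to 120 N. Pads are 22 mm wide; open, the fingers measure 114 mm over their backs; the gripper's body (76 mm by 85 mm) begins 54 mm behind the grasp point. The pads swing forward as they close: fully open they stand 13 mm farther back than shut.
Start: joints at [1.371, 0.385, 0.008, 0, -1.194, -0.259], TCP at [276.762, 560.359, 250.312] pointing down, gripper open.
Joint ranges: [-3.14, 3.14], [-1.21, 2.06], [-1.07, 1.41], [-3.16, 2.05], [-2.99, -0.16], [-3.1, 3.1]. Speed limits (rad/s): [2.79, 2.79, 3.14, 3.14, 3.14, 3.14].

### API

Orientations are given as a unit quaternion [x, y, z, w].
In Python, from bench import arm gives the robot as it stands.
- The arm moves only by the shell command python3 -m inch 'ROWS'. ROWS is JSON, a list of rows, each a list of 7 numbers: the opening, from 0 (shut) to 1 (fully open), then the shift along the tool's x, y, z in cm, then the turn, a rotation vector about the tool's x, y, z in degrees. A call has 1 to 20 rows; each row is the pose to reach, as a shift and turn from the pose commanded when the call began, along the tool's axes at that moment; what a row does not reach only later rows make up. A row lasts 1/12 s, in which the tool goes at most 41.7 mm and 7.16 degrees, less where a joint would pass 70% of its speed; a pose out of reach is approached as far as the arm can. A call with a gripper value outside its range is refused whole. The fingers move at their own pace and stop on an object; the grip force is fixed at half the most. Time passes only in rows, so rows that repeat a pose let the fingers close. It gives the time, the measured TCP pose, the force and the opening at its end, in the units of the state.
- arm.read_state(): the state, without advancing time (a new reading comes with each control period).
- arm.get_image(name): name is "side" or "top"; returns the picture (420x560x3 uint8, red, green, blue); there is no depth.
- arm.camera_params(name): a dict with "fx", "fy", "cx", "cy" (pixels), "D" ([k1, k2, p1, p2, k3] as OpenCV has them; the pictures are not rectified), "rvec" (rotation vector, rad) and "tvec" (3), from world to camera coordinates, as OpenCV has them. Camera axes: x right, y down, z forward; pixel columns grow to the right and rows downward; lengths in mm; the calibration is good to about 2 mm. A picture is of the moment at which its call begins. camera_params takes no time and is no camera call.
- arm.job_done(): hands the job in, once; it reports no verdict.
Trained networks look in the newest picture that a camera, given by its name, has taken for a name from the list of things; names that differ only in an ending like _2 or _b are one class to them, and where a whole thing is asked for, a point or a joint stands for the part that bears it (a point fixed in the world has none). Each returns a list of dicts, best first, with "conf" (0 to 1); they miss things now and then, are a little off and sometimes report something else, mostly with a low value. They report only what shows in the picture. A call takes as long as a camera call. They do not tell look-alikes from the thing itself.
- arm.masks_of(label, camera): "mask" (420x560 bool, what is visible of it) and "extent" ([left, top, width, height] in pixels, round what is visible of it).
The state is a dict: "clock": time; "joints": joint angles; "joint_vel": joint speeds; "joint_efforts": joint torques, N m; "position": TCP position; "ee_rot": TCP orientation; "contact_force": force on the tool from outside, world axes, zero at the start; "wrist_torque": the same for the moment, N m; "gripper_width": finger opening in mm.
Only numpy, scipy, OpenCV 4.12 (cv2) and the standard library are available. Lean on these libraries where they do the work, as an engineer would, in place of code of your own. Each camera call takes 0.05 s, during which the arm holds its last target.

## Working session

There is one attempt and no reset: what is moved stays moved. The work goes in short steps, Python scripts to look and compute and a shell command to move; the robot and the scene stay as the last step left them, time stands still between calls to the robot, and variables do not carry over. Pictures are saved under pics/ and viewed, and the job is handed in when it is done.

```bash
ls; mkdir -p pics; python3 - <<'E'
from bench import arm
import cv2
for n in("side","top"):
    im=arm.get_image(n); cv2.imwrite(f"pics/{n}0.png",im[:,:,::-1])
    print(n,arm.camera_params(n))
s=arm.read_state()
for k in s: print(k,s[k])
E
```

```text
pics
side {'fx': 383.141726929488, 'fy': 383.141726929488, 'cx': 284.506759163107, 'cy': 213.6041820231094, 'D': array([-0.06128582,  0.        ,  0.        ,  0.        ,  0.        ]), 'rvec': array([ 0.33004869, -2.82883736,  1.07891669]), 'tvec': array([556.0947186 , 171.55026851, 814.11855183])}
top {'fx': 401.5986876685933, 'fy': 401.5986876685933, 'cx': 277.62382479315204, 'cy': 210.7699511856623, 'D': array([-0.0334535,  0.       ,  0.       ,  0.       ,  0.       ]), 'rvec': array([ 2.17208955, -2.15524636,  0.09788494]), 'tvec': array([ -23.12270044,  561.68996936, 1192.041893  ])}
clock 0.1
joints [ 1.37061819e+00  3.85475835e-01  6.75487990e-03 -3.90880203e-04
 -1.19396371e+00 -2.58585648e-01]
joint_vel [-1.63124436e-03 -2.30041440e-03  3.10206729e-03  2.10208533e-03
 -5.40627109e-06  8.26428131e-04]
joint_efforts [-5.18587422e-04 -3.93316948e+01  1.88929528e+01  4.19800490e+00
 -2.63183465e-03  3.34705042e-06]
position [276.56441743 559.9520583  249.33679363]
ee_rot [-0.16071952 -0.68790262  0.68924481  0.16093733]
contact_force [ 0.44414683  0.22786441 -0.03711267]
wrist_torque [ 0.02626793  0.00555054 -0.0085582 ]
gripper_width 85.64905488596796
```

View pics/side0.png

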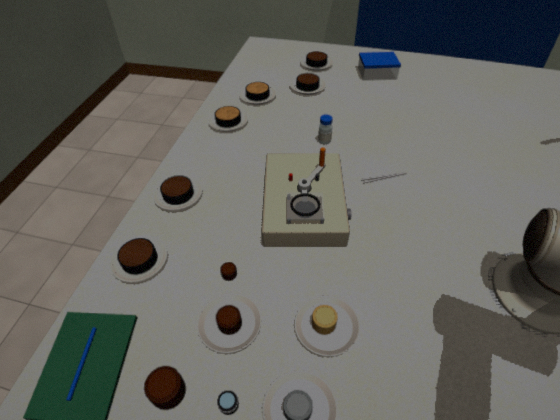

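View pics/top0.png

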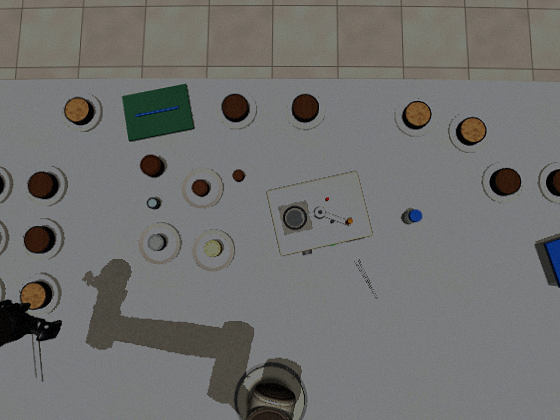

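The top view shows the stage at about (320,213), with the ring at (294,217) and the post at (349,221). Near it are three saucers: brown (201,188), grey (156,242) and sand (213,249).

Things that could be taken for the brown puck, top-view pixels:
- (201,188): in a white saucer
- (238,176): smaller, no saucer
- (151,166): larger, no saucer
- (236,107), (305,107), (42,185), (39,239), (505,182), (556,182): cake-like ones on plates, far off

My choice is (201,188). Next I'll check its size.

```bash
cat > h.py <<'E'
from bench import arm
import cv2, numpy as np
from scipy.spatial.transform import Rotation as R
def cam(n):
    p=arm.camera_params(n);K=np.array([[p['fx'],0,p['cx']],[0,p['fy'],p['cy']],[0,0,1]]);return K,np.array(p['D']),np.array(p['rvec']),np.array(p['tvec'])
def w(n,px,z):
    K,D,r,t=cam(n);q=cv2.undistortPoints(np.array(px,float).reshape(-1,1,2),K,D)[:,0]
    M=cv2.Rodrigues(r)[0];d=np.c_[q,np.ones(len(q))]@M;c=-M.T@t
    return c+d*((z-c[2])/d[:,2])[:,None]
def pr(n,P):
    K,D,r,t=cam(n);return cv2.projectPoints(np.array(P,float).reshape(-1,1,3),r,t,K,D)[0][:,0]
E
python3 - <<'E'
from h import *
for n in("top","side"):
    im=arm.get_image(n)
    for l in("puck_brown","saucer0","stage","seat","shutter","vial","loupe"):
        for d in arm.masks_of(l,n)[:9]:
            m=d['mask'];ys,xs=np.nonzero(m);z={'puck_brown':22,'saucer0':14,'stage':60}.get(l,75)
            cx,cy=xs.mean(),ys.mean();a=w(n,[[cx,cy],[xs.min(),cy],[xs.max()+1,cy]],z)
            print(n,l,round(d['conf'],2),d['extent'],round(cx,1),round(cy,1),a[0].round(),np.linalg.norm(a[2]-a[1]).round())
im=arm.get_image("top")
c=cv2.resize(im[130:270,130:380],None,fx=3,fy=3,interpolation=cv2.INTER_CUBIC);cv2.imwrite("pics/c1.png",c[:,:,::-1])
im=arm.get_image("side")
c=cv2.resize(im[140:350,190:370],None,fx=2.8,fy=2.8,interpolation=cv2.INTER_CUBIC);cv2.imwrite("pics/c2.png",c[:,:,::-1])
E
```

```text
top puck_brown 0.74 [202.1, 239.5, 19.2, 17.5] 212.1 247.7 [448. 179.  22.] 58.0
top puck_brown 0.72 [190.5, 229.5, 43.6, 42.6] 211.9 250.6 [440. 180.  22.] 131.0
top puck_brown 0.63 [231.5, 170.3, 14.8, 9.0] 237.9 175.1 [672. 105.  22.] 40.0
top puck_brown 0.58 [138.6, 155.5, 30.2, 23.1] 151.9 165.2 [702. 374.  22.] 76.0
top puck_brown 0.46 [190.1, 176.3, 22.0, 21.7] 200.6 187.4 [633. 220.  22.] 53.0
top saucer0 0.93 [193.0, 227.5, 41.4, 43.3] 212.1 250.5 [440. 181.  14.] 132.0
top saucer0 0.85 [182.8, 166.3, 41.6, 39.5] 201.3 187.6 [634. 219.  14.] 131.0
top saucer0 0.78 [136.1, 224.2, 42.9, 40.3] 158.4 243.4 [460. 346.  14.] 130.0
top stage 0.81 [264.6, 168.9, 109.5, 87.7] 318.6 213.1 [ 553. -140.   60.] 313.0
top seat 0.78 [266.9, 173.8, 106.1, 84.3] 318.8 213.3 [ 551. -140.   75.] 312.0
top shutter 0.53 [308.7, 209.2, 43.1, 18.2] 327.9 215.2 [ 545. -166.   75.] 122.0
top vial 0.73 [404.2, 208.8, 19.9, 17.3] 411.2 216.0 [ 545. -409.   75.] 59.0
top loupe 0.47 [136.8, 219.7, 43.1, 46.5] 159.2 243.5 [459. 326.  75.] 118.0
side puck_brown 0.72 [216.5, 307.6, 21.8, 27.1] 227.8 319.5 
[... 352 characters left out ...]
aucer0 0.72 [192.1, 293.1, 68.6, 61.0] 228.4 323.1 [633. 225.  14.] 131.0
side stage 0.62 [262.5, 150.1, 88.0, 100.6] 304.5 200.6 [546. -99.  60.] 220.0
side seat 0.75 [261.3, 147.0, 89.9, 99.1] 304.3 201.0 [543. -83.  75.] 210.0
side shutter 0.62 [301.7, 144.2, 23.7, 46.9] 313.1 172.1 [ 542. -188.   75.] 71.0
side vial 0.89 [317.1, 115.5, 14.6, 31.0] 325.1 129.4 [ 542. -374.   75.] 43.0
side vial 0.51 [258.6, 366.6, 79.3, 53.4] 299.6 395.3 [463. 345.  75.] 122.0
side vial 0.26 [258.3, 148.2, 93.8, 101.6] 304.4 201.0 [543. -84.  75.] 214.0
side loupe 0.81 [216.6, 389.6, 21.2, 24.9] 227.3 402.2 [573. 382.  75.] 37.0
side loupe 0.26 [295.1, 295.5, 65.6, 62.3] 327.5 326.8 [439. 216.  75.] 118.0
```

View pics/c1.png

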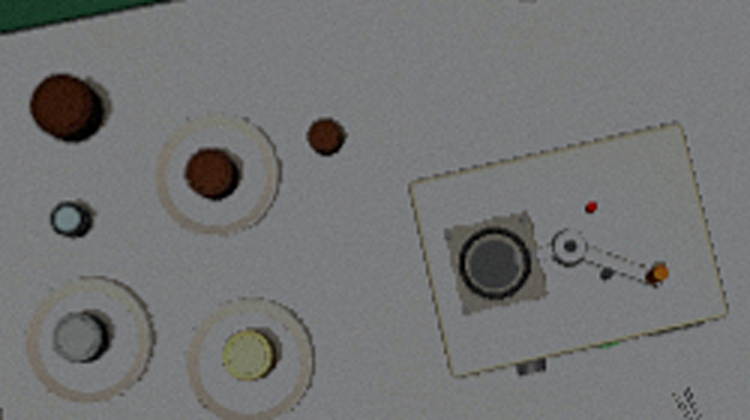

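View pics/c2.png

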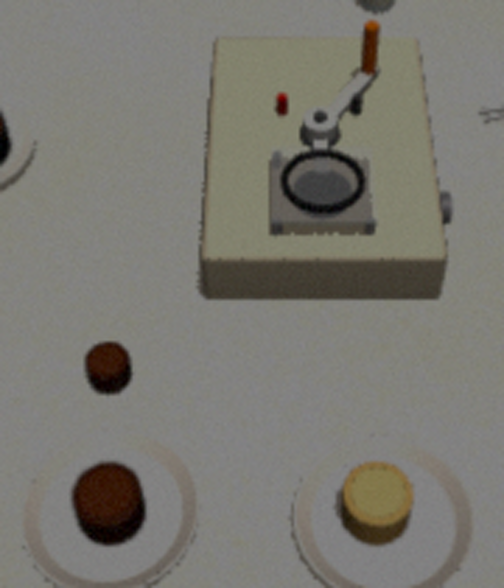

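```bash
python3 - <<'E'
from h import *
f=lambda a:np.array(a)/3+130-1/3
c=w("top",f([[411,185],[680,124],[726,315],[456,377]]),60).round(1);print("corners",c.tolist(),c.mean(0))
d=(c[0]-c[1]+c[3]-c[2]);print("yaw",np.degrees(np.arctan2(-d[0],d[1])), np.linalg.norm(c-np.roll(c,1,0),axis=1))
print("ring",w("top",f([[494,263]]),84),"hub",w("top",f([[569,247]]),84),"post",w("top",f([[659,271]]),127),"puck",w("top",f([[211,173]]),39),w("top",f([[66,106]]),39))
g=lambda a:np.array(a)/2.8+[190,140]
print("side ring",w("side",g([[322,182]]),84),"hub",w("side",g([[320,120]]),84),"post",w("side",g([[372,25]]),127),"puck",w("side",g([[109,487]]),39))
c=w("side",g([[217,38],[418,38],[445,260],[204,260]]),60);print(c.round(),c.mean(0))
s=arm.read_state();print(R.from_quat(s['ee_rot']).as_matrix().round(3))
# check: stage model
E
```

```text
corners [[616.6, 14.0, 60.0], [679.8, -253.4, 60.0], [490.0, -296.3, 60.0], [427.6, -32.1, 60.0]] [ 553.5  -141.95   60.  ]
yaw 13.2933735690823 [194.54102395 274.76717417 194.58789788 271.46896692]
ring [[537.43779912 -67.93451469  84.        ]] hub [[ 553.47421299 -140.28308285   84.        ]] post [[ 527.40487446 -219.76100267  127.        ]] puck [[630.73719829 217.85207241  39.        ]] [[699.27795274 369.13568384  39.        ]]
side ring [[537.72474389 -62.77104759  84.        ]] hub [[ 554.14491331 -134.61416874   84.        ]] post [[ 525.69582253 -219.83809021  127.        ]] puck [[631.81692984 216.64712788  39.        ]]
[[ 680. -251.   60.]
 [ 489. -294.   60.]
 [ 429.  -23.   60.]
 [ 616.   20.   60.]] [ 553.44427534 -136.93988239   60.        ]
[[-0.897 -0.    -0.443]
 [ 0.443 -0.    -0.897]
 [ 0.    -1.     0.   ]]
```

```bash
cat >> h.py <<'E'
def go(x,y,z,psi=None,tilt=True):
    "tool shift cm and turn to reach world pose with jaw axis at angle psi deg, tool down"
    s=arm.read_state();M=R.from_quat(s['ee_rot']).as_matrix()
    sh=M.T@(np.array([x,y,z])-s['position'])/10
    cur=np.degrees(np.arctan2(M[1,2],M[0,2]))
    if psi is None: psi=cur
    a=np.radians(psi);Z=np.array([np.cos(a),np.sin(a),0]);Y=np.array([0,0,-1.]);X=np.cross(Y,Z)
    T=np.c_[X,Y,Z];rv=R.from_matrix(M.T@T).as_rotvec(degrees=True)
    print("pos",s['position'].round(1) if hasattr(s['position'],'round') else s['position'],"psi",cur.round(1),"w",round(float(s['gripper_width']),1),"t",round(s['clock'],2),"F",np.round(s['contact_force'],1))
    print("shift",sh.round(2),"turn",rv.round(1))
E
python3 -c "
from h import *
go(631.5,218,130,193.3)"
```

```text
pos [276.7 560.4 250.3] psi -116.3 w 85.4 t 1.0 F [ 0.4 -1.   0.8]
shift [-46.97  12.03  14.98] turn [-0.  50.4 -0. ]
```

```bash
python3 -m inch '[[1,-3,0.8,1,0,3,0],[1,-7,1.8,2.3,0,8,0],[1,-11,2.8,3.5,0,13,0],[1,-15,3.8,4.8,0,18,0],[1,-19,4.8,6,0,23,0],[1,-23,5.8,7.3,0,28,0],[1,-27,6.8,8.6,0,33,0],[1,-31,7.8,9.9,0,37,0],[1,-35,8.9,11.2,0,41,0],[1,-38.5,9.8,12.3,0,44,0],[1,-42,10.7,13.4,0,47,0],[1,-44.5,11.4,14.2,0,49,0],[1,-46,11.8,14.7,0,50,0],[1,-47,12,15,0,50.4,0],[1,-47,12,15,0,50.4,0],[1,-47,12,15,0,50.4,0]]'
python3 - <<'E'
from h import *
go(631.5,218,32,193.3)
for n in("side","top"):
    im=arm.get_image(n);u,v=pr(n,[[631.5,218,80]])[0].astype(int)
    c=im[max(v-70,0):v+70,max(u-95,0):u+95];cv2.imwrite(f"pics/{n}1.png",cv2.resize(c,None,fx=4,fy=4,interpolation=cv2.INTER_CUBIC)[:,:,::-1])
E
```

```text
clock: 2.33
position: [631.5, 218.3, 130.5]
ee_rot: [0.438, 0.555, -0.555, -0.439]
contact_force: [-0.5, 0.3, -0.2]
gripper_width: 85.5
pos [631.5 218.3 130.5] psi -166.7 w 85.5 t 2.33 F [-0.5  0.3 -0.2]
shift [-0.03  9.85  0.01] turn [0. 0. 0.]
```

View pics/side1.png

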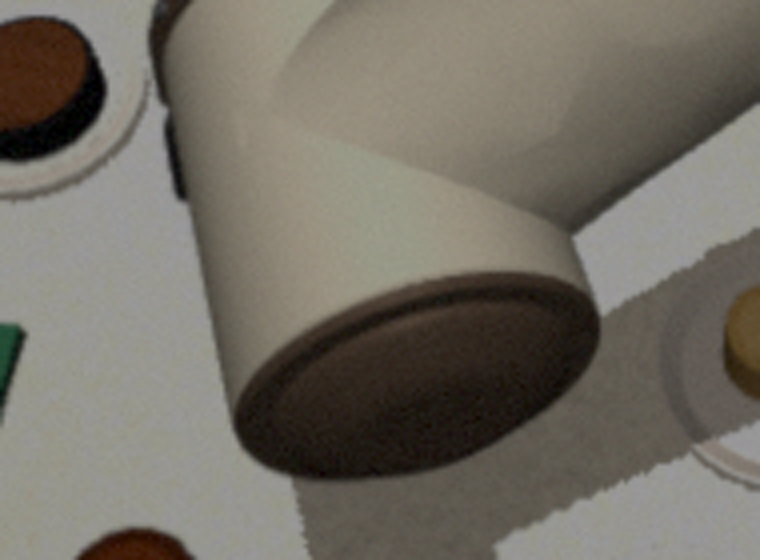

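View pics/top1.png

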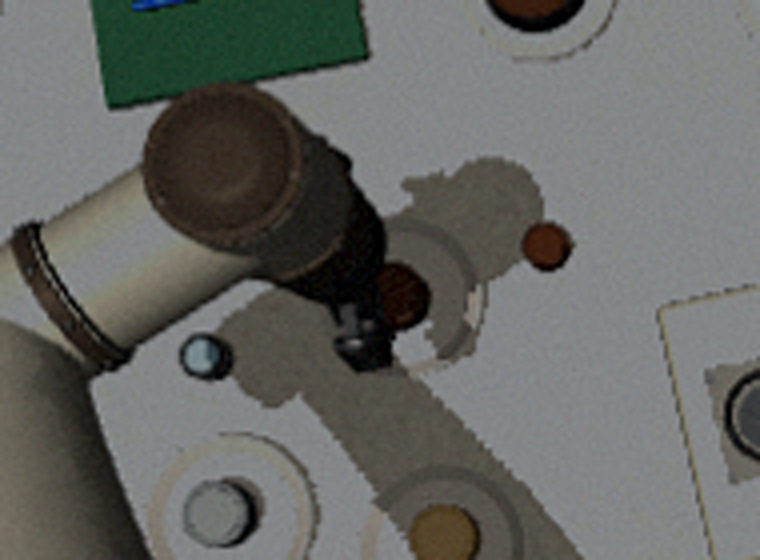

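The wrist hides the puck in the side view. In the top view, crop (400,295), the puck is just beside the near finger and roughly under the tool, so I'll go down.

```bash
python3 -m inch '[[1,0,2,0,0,0,0],[1,0,4,0,0,0,0],[1,0,6,0,0,0,0],[1,0,8,0,0,0,0],[1,0,9.2,0,0,0,0],[1,0,9.8,0,0,0,0],[1,0,9.8,0,0,0,0],[1,0,9.8,0,0,0,0]]'
python3 - <<'E'
from h import *
go(631.5,218,32,193.3)
n="top"
im=arm.get_image(n);u,v=pr(n,[[631.5,218,40]])[0].astype(int)
c=im[v-50:v+50,u-65:u+65];cv2.imwrite(f"pics/{n}2.png",cv2.resize(c,None,fx=6,fy=6,interpolation=cv2.INTER_CUBIC)[:,:,::-1])
E
```

```text
clock: 3.1
position: [632.1, 218.5, 33.2]
ee_rot: [0.439, 0.555, -0.554, -0.438]
contact_force: [-0.0, 0.2, 0.4]
gripper_width: 85.3
pos [632.1 218.5  33.2] psi -166.6 w 85.3 t 3.1 F [-0.   0.2  0.4]
shift [-0.04  0.12  0.07] turn [0.1 0.1 0. ]
```

View pics/top2.png

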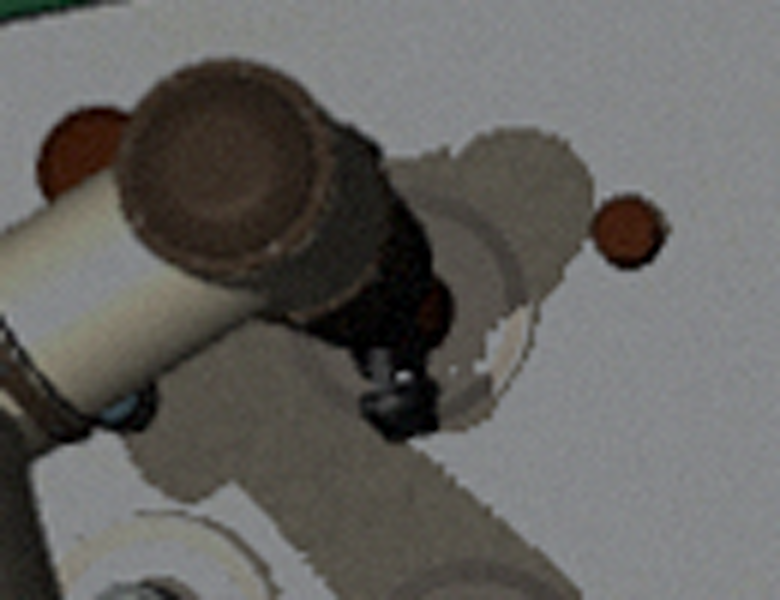

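The puck edge is at (430,310), between the fingers with no contact force. Closing now.

```bash
python3 -m inch '[[0,0,0.1,0,0,0,0],[0,0,0.1,0,0,0,0],[0,0,0.1,0,0,0,0],[0,0,0.1,0,0,0,0],[0,0,0.1,0,0,0,0],[0,0,0.1,0,0,0,0],[0,0,0.1,0,0,0,0],[0,0,0.1,0,0,0,0]]'
python3 -m inch '[[0,0,-0.5,0,0,0,0],[0,0,-1.5,0,0,0,0],[0,0,-3.5,0,0,0,0],[0,0,-6,0,0,0,0],[0,0,-9,0,0,0,0],[0,0,-12,0,0,0,0],[0,0,-14,0,0,0,0],[0,0,-15,0,0,0,0],[0,0,-15,0,0,0,0]]'
python3 -c "
from h import *
go(537,-67,185,193.3)"
```

```text
clock: 3.82
position: [632.6, 218.1, 32.7]
ee_rot: [0.439, 0.555, -0.554, -0.438]
contact_force: [0.1, 0.1, 6.0]
gripper_width: 48.3
clock: 4.57
position: [632.6, 218.1, 184.4]
ee_rot: [0.439, 0.556, -0.553, -0.438]
contact_force: [0.0, -0.1, -1.0]
gripper_width: 48.3
pos [632.6 218.1 184.4] psi -166.7 w 48.3 t 4.57 F [ 0.  -0.1 -1. ]
shift [-25.54  -0.18  15.87] turn [0.3 0.  0.1]
```

```bash
python3 -m inch '[[0,-1,0,0.6,0,0,0],[0,-3,0,1.9,0,0,0],[0,-5.5,0,3.4,0,0,0],[0,-8.5,0,5.3,0,0,0],[0,-11.5,0,7.1,0,0,0],[0,-14.5,0,9,0,0,0],[0,-17.5,0,10.9,0,0,0],[0,-20,0,12.4,0,0,0],[0,-22.5,0,14,0,0,0],[0,-24.5,0,15.2,0,0,0],[0,-25.5,0,15.9,0,0,0],[0,-25.5,0,15.9,0,0,0],[0,-25.5,0,15.9,0,0,0]]'
python3 - <<'E'
from h import *
go(537,-67,112,193.3)
for n in("side","top"):
    im=arm.get_image(n);u,v=pr(n,[[537,-67,100]])[0].astype(int)
    c=im[max(v-50,0):v+50,u-65:u+65];cv2.imwrite(f"pics/{n}3.png",cv2.resize(c,None,fx=6,fy=6,interpolation=cv2.INTER_CUBIC)[:,:,::-1])
E
```

```text
clock: 5.65
position: [534.8, -67.6, 180.1]
ee_rot: [-0.438, -0.554, 0.555, 0.44]
contact_force: [0.4, 0.6, -0.6]
gripper_width: 48.1
pos [534.8 -67.6 180.1] psi -166.8 w 48.1 t 5.65 F [ 0.4  0.6 -0.6]
shift [ 0.    6.8  -0.25] turn [-0.1 -0.1  0. ]
```

View pics/side3.png

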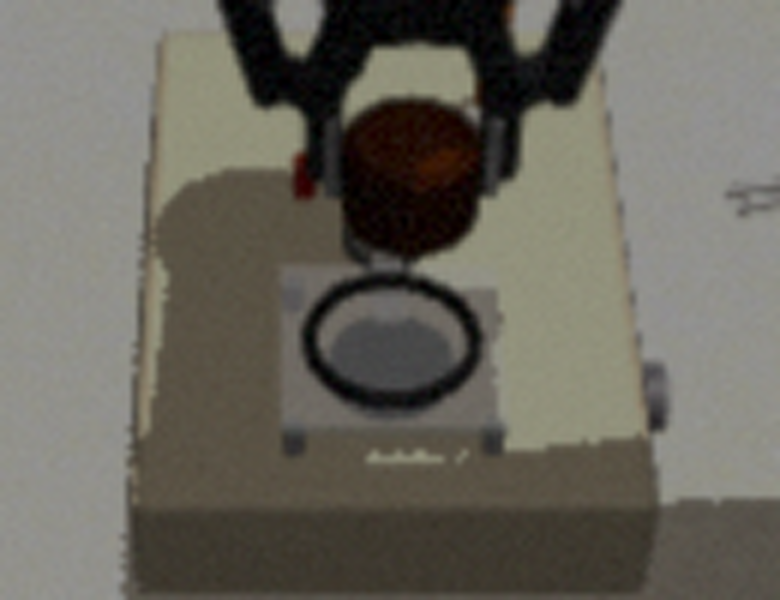

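View pics/top3.png

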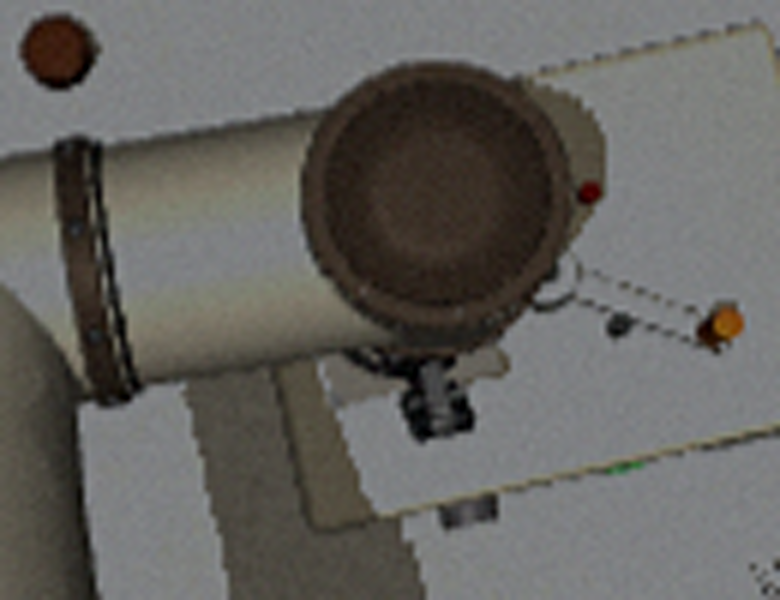

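```bash
python3 - <<'E'
from h import *
from scipy.optimize import least_squares
n="side";u,v=pr(n,[[537,-67,100]])[0].astype(int);o=np.array([u-65,v-50])
t=np.linspace(0,6.283,120);C=np.c_[np.cos(t),np.sin(t)]
def circ(x,y,r,z): return np.c_[C*r+[x,y],np.full(120,z)]
def box(P):
    q=(pr(n,P)-o)*6+2.5;return np.r_[q.min(0),q.max(0)]
s=arm.read_state();zb=s['position'][2]-27.7
# ring: outer 70 top z84
f=lambda p:box(np.r_[circ(p[0],p[1],35,84),circ(p[0],p[1],35,80)])-[302,273,482,412]
r=least_squares(f,[537,-67]);print("ring",r.x,r.fun)
g=lambda p:box(np.r_[circ(p[0],p[1],25,p[2]),circ(p[0],p[1],25,p[2]+34)])-[342,97,481,257]
q=least_squares(lambda p:g([p[0],p[1],zb]),[537,-67]);print("puck",q.x,q.fun,"tcp",s['position'])
q=least_squares(g,[537,-67,zb]);print("puck",q.x,q.fun,zb)
im=arm.get_image(n);big=cv2.resize(im[o[1]:o[1]+100,o[0]:o[0]+130],None,fx=6,fy=6,interpolation=cv2.INTER_CUBIC)[:,:,::-1].copy()
for P in(circ(*r.x,35,84),circ(*r.x,29,84),circ(*q.x[:2],25,q.x[2]),circ(*q.x[:2],25,q.x[2]+34)):
    cv2.polylines(big,[((pr(n,P)-o)*6+2.5).astype(int)],True,(0,255,0),1)
cv2.imwrite("pics/s4.png",big)
E
```

```text
ring [538.72119206 -66.52079177] [-1.10047825 -0.37911358  1.09741839  0.26526923]
puck [534.13354034 -65.24137608] [-2.36998443 -3.1390753   2.29222535  2.74966528] tcp [535.70098257 -66.50443453 180.60923511]
puck [537.61533754 -86.34744133 133.09251284] [ 0.12747131 -0.10933789 -0.12361142  0.10816049] 152.9092351142446
```

View pics/s4.png

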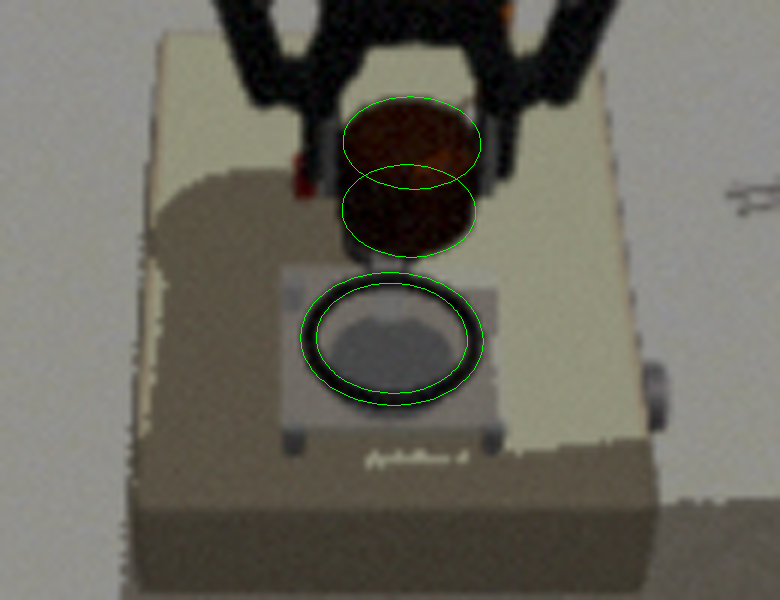

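```bash
python3 -c "
from h import *
go(538.5,-67.8,118)"
```

```text
pos [535.9 -66.2 180.7] psi -166.6 w 48.2 t 5.8 F [-0.2  0.5 -1. ]
shift [-0.21  6.27 -0.23] turn [-0. -0.  0.]
```

```bash
python3 -m inch '[[0,-0.1,1,-0.1,0,0,0],[0,-0.2,2.5,-0.2,0,0,0],[0,-0.2,4,-0.3,0,0,0],[0,-0.2,5.2,-0.3,0,0,0],[0,-0.2,6,-0.3,0,0,0],[0,-0.2,6.2,-0.3,0,0,0],[0,-0.2,6.2,-0.3,0,0,0],[0,-0.2,6.2,-0.3,0,0,0]]'
python3 - <<'E'
from h import *
go(538.5,-67.8,106)
for n in("side",):
    im=arm.get_image(n);u,v=pr(n,[[537,-67,100]])[0].astype(int)
    c=im[v-35:v+30,u-45:u+45];print(u-45,v-35);cv2.imwrite(f"pics/{n}5.png",cv2.resize(c,None,fx=8,fy=8,interpolation=cv2.INTER_CUBIC)[:,:,::-1])
E
```

```text
clock: 6.47
position: [539.6, -68.1, 119.6]
ee_rot: [0.439, 0.555, -0.555, -0.438]
contact_force: [0.9, -0.2, -0.3]
gripper_width: 48.2
pos [539.6 -68.1 119.6] psi -166.7 w 48.2 t 6.47 F [ 0.9 -0.2 -0.3]
shift [0.05 1.36 0.1 ] turn [ 0. -0. -0.]
260 163
```

View pics/side5.png

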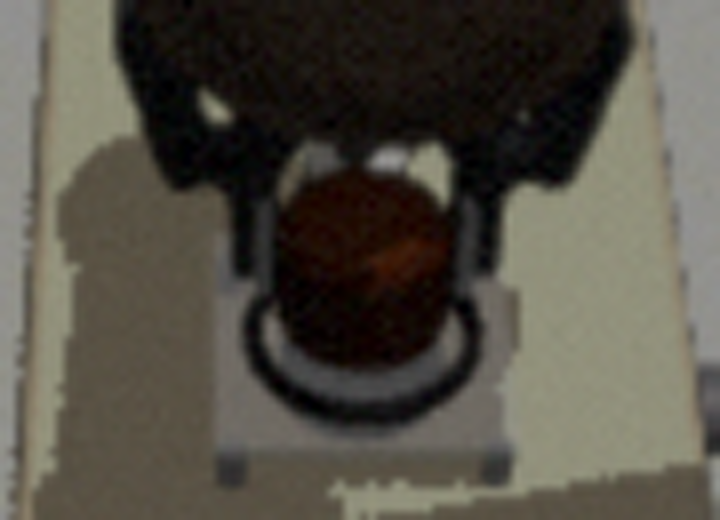

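```bash
python3 - <<'E'
from h import *
from scipy.optimize import least_squares
n="side";o=np.array([260,163])
t=np.linspace(0,6.283,240);C=np.c_[np.cos(t),np.sin(t)]
circ=lambda x,y,r,z:np.c_[C*r+[x,y],np.full(240,z)]
def box(P):
    q=(pr(n,P)-o)*8+3.5;return np.r_[q.min(0),q.max(0)]
s=arm.read_state();zb=s['position'][2]-27.7
r=least_squares(lambda p:(box(np.r_[circ(p[0],p[1],35,84),circ(p[0],p[1],35,78)])-[241,0,484,432])*[1,0,1,1],[537,-67]);print("ring",r.x,r.fun)
r2=least_squares(lambda p:(box(circ(p[0],p[1],29,84))-[262,0,462,403])*[1,0,1,1],[537,-67]);print("ring inner",r2.x,r2.fun)
q=least_squares(lambda p:(box(np.r_[circ(p[0],p[1],25,zb),circ(p[0],p[1],25,zb+34)])-[273,166,453,370]),[537,-67]);print("puck",q.x,q.fun,s['position'],zb)
im=arm.get_image(n);big=cv2.resize(im[o[1]:o[1]+65,o[0]:o[0]+90],None,fx=8,fy=8,interpolation=cv2.INTER_CUBIC)[:,:,::-1].copy()
big=cv2.convertScaleAbs(big,alpha=2)
for P,c in((circ(*r.x,35,84),(0,255,0)),(circ(*r.x,29,84),(0,255,0)),(circ(*q.x,25,zb),(255,255,0)),(circ(*q.x,25,zb+34),(255,255,0))):
    cv2.polylines(big,[((pr(n,P)-o)*8+3.5).astype(int)],True,c,1)
cv2.imwrite("pics/s6.png",big)
E
```

```text
ring [539.00372892 -67.43300846] [ 0.11419911  0.         -0.11394013  0.00788795]
ring inner [539.06198523 -67.04670455] [-0.5926908   0.          0.59157096 -0.03419742]
puck [539.76235437 -66.67243477] [-0.23808329 -3.56877327  0.22824905  3.29958163] [539.73681254 -68.08592647 119.95432329] 92.25432328997981
```

View pics/s6.png

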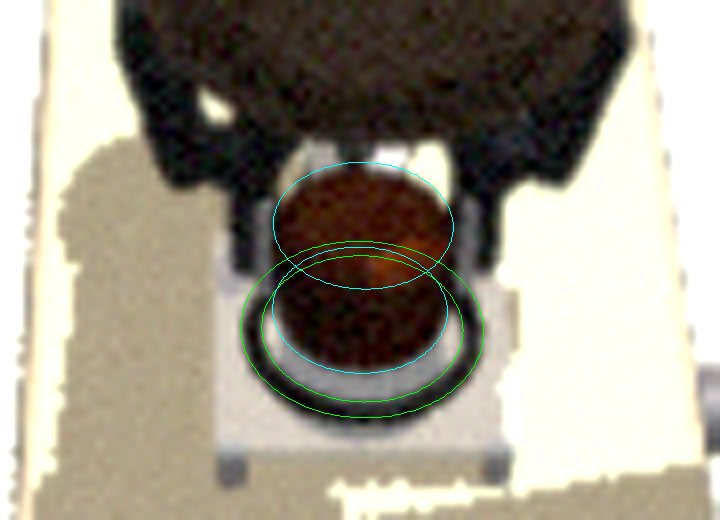

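```bash
python3 -m inch '[[0,-0.04,0.3,0.08,0,0,0],[0,-0.04,0.6,0.08,0,0,0],[0,-0.04,0.8,0.08,0,0,0],[0,-0.04,1,0.08,0,0,0],[0,-0.04,1.1,0.08,0,0,0],[0,-0.04,1.15,0.08,0,0,0],[0,-0.04,1.15,0.08,0,0,0]]'
python3 - <<'E'
from h import *
go(538.5,-67.8,106)
for n in("side",):
    im=arm.get_image(n)
    c=im[163:228,260:350];cv2.imwrite(f"pics/{n}7.png",cv2.convertScaleAbs(cv2.resize(c,None,fx=8,fy=8,interpolation=cv2.INTER_CUBIC)[:,:,::-1],alpha=1.7))
E
```

```text
clock: 7.15
position: [538.4, -68.9, 107.6]
ee_rot: [-0.439, -0.554, 0.555, 0.439]
contact_force: [-0.0, 0.0, -0.7]
gripper_width: 48.5
pos [538.4 -68.9 107.6] psi -166.7 w 48.5 t 7.15 F [-0.   0.  -0.7]
shift [ 0.1   0.16 -0.04] turn [-0. -0.  0.]
```

View pics/side7.png

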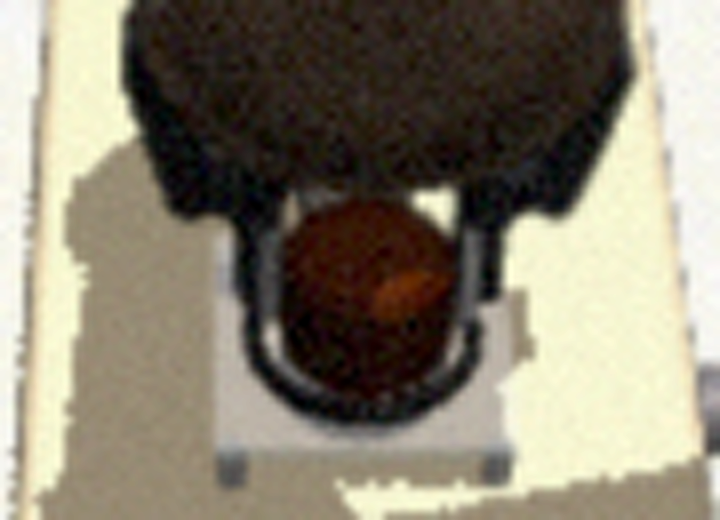

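```bash
python3 -m inch '[[0,0.02,0.05,-0.08,0,0,0],[0,0.02,0.1,-0.08,0,0,0],[0,0.02,0.15,-0.08,0,0,0],[0,0.02,0.2,-0.08,0,0,0],[0,0.02,0.2,-0.08,0,0,0]]'
python3 - <<'E'
from h import *
go(538.5,-67.8,105.5)
for n in("side",):
    im=arm.get_image(n)
    c=im[163:228,260:350];cv2.imwrite(f"pics/{n}8.png",cv2.convertScaleAbs(cv2.resize(c,None,fx=8,fy=8,interpolation=cv2.INTER_CUBIC)[:,:,::-1],alpha=1.7))
E
```

```text
clock: 7.62
position: [539.2, -68.5, 105.8]
ee_rot: [-0.439, -0.555, 0.555, 0.439]
contact_force: [0.7, 0.3, -1.3]
gripper_width: 48.4
pos [539.2 -68.5 105.8] psi -166.7 w 48.4 t 7.62 F [ 0.7  0.3 -1.3]
shift [0.08 0.03 0.05] turn [ 0. -0. -0.]
```

View pics/side8.png

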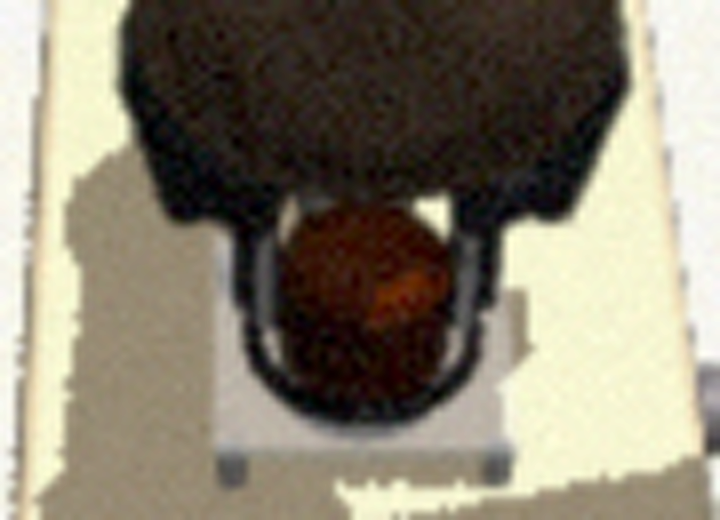

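```bash
python3 -m inch '[[0,0,0.05,0,0,0,0],[0,0,0.1,0,0,0,0],[0,0,0.1,0,0,0,0]]'
```

```text
clock: 7.92
position: [539.2, -68.5, 105.7]
ee_rot: [0.439, 0.555, -0.555, -0.438]
contact_force: [-1.9, 0.1, 5.7]
gripper_width: 48.3
```

```bash
python3 -m inch '[[0,0,0.05,0,0,0,0],[0,0,0.05,0,0,0,0],[0,0,0.05,0,0,0,0]]'
```

```text
clock: 8.17
position: [539.2, -68.5, 105.7]
ee_rot: [0.439, 0.555, -0.555, -0.438]
contact_force: [-3.3, 0.7, 7.8]
gripper_width: 48.2
```

Contact came at the expected height: 105.7 − 27.7 = 78 mm. Releasing.

```bash
python3 -m inch '[[0.3,0,0,0,0,0,0],[0.7,0,0,0,0,0,0],[0.9,0,0,0,0,0,0],[0.9,0,0,0,0,0,0],[0.9,0,0,0,0,0,0],[0.9,0,0,0,0,0,0]]'
python3 -m inch '[[0.9,0,-1,0,0,0,0],[0.9,0,-3,0,0,0,0],[0.9,0,-6,0,0,0,0],[0.9,0,-9,0,0,0,0],[0.9,0,-11,0,0,0,0],[0.9,0,-11,0,0,0,0]]'
python3 - <<'E'
from h import *
piv=np.array([553.5,-140]);
for a in(0,66): 
    b=np.radians(-109.7+a);print(piv+85*np.array([np.cos(b),np.sin(b)]))
go(526,-219.5,190,160.3)
for n in("side",):
    im=arm.get_image(n)
    c=im[133:228,245:365];cv2.imwrite(f"pics/{n}9.png",cv2.convertScaleAbs(cv2.resize(c,None,fx=6,fy=6,interpolation=cv2.INTER_CUBIC)[:,:,::-1],alpha=1.7))
E
```

```text
clock: 8.67
position: [539.2, -68.5, 104.1]
ee_rot: [-0.439, -0.555, 0.555, 0.439]
contact_force: [-0.4, 0.8, -0.4]
gripper_width: 76.7
clock: 9.17
position: [542.0, -68.5, 220.4]
ee_rot: [0.441, 0.557, -0.552, -0.435]
contact_force: [0.7, -0.3, 0.7]
gripper_width: 77.1
[ 524.84690303 -220.02499631]
[ 614.9522074  -198.72500494]
pos [542.  -68.5 220.4] psi -166.6 w 77.1 t 9.17 F [ 0.7 -0.3  0.7]
shift [-14.31   3.02   5.08] turn [ 0.7 33.1  0. ]
```

View pics/side9.png

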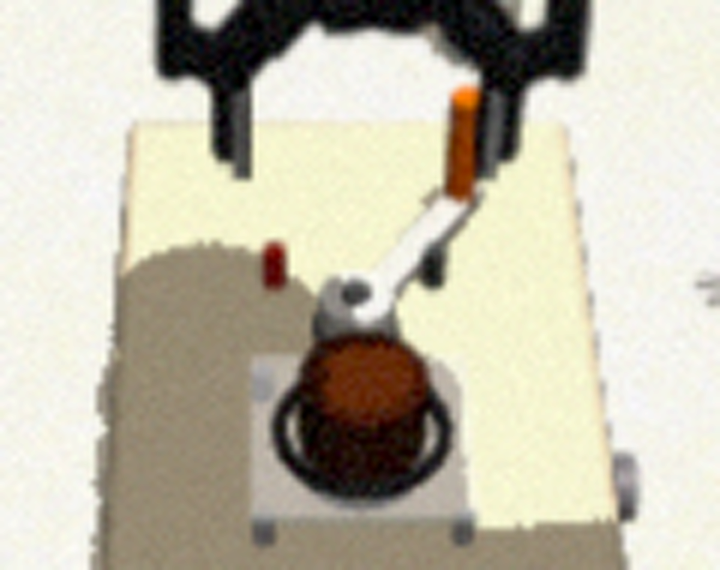

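The puck sits upright inside the ring, crop (362,410). The gripper is clear, and the arm is still at rest with the orange post at (460,145). Next I'll go above the post.

```bash
python3 -m inch '[[0.9,-1.5,0,0.5,0,3,0],[0.9,-4,0,1.4,0,9,0],[0.9,-7,0,2.5,0,15,0],[0.9,-9.5,0.5,3.4,0,21,0],[0.9,-12,1,4.3,0,27,0],[0.9,-13.5,1.5,4.8,0,31,0],[0.9,-14.3,2,5.1,0,33,0],[0.9,-14.3,2.2,5.1,0,33,0],[0.9,-14.3,2.2,5.1,0,33,0]]'
python3 - <<'E'
from h import *
go(526,-219.7,108,160.3)
for n in("side","top"):
    im=arm.get_image(n);u,v=pr(n,[[526,-220,127]])[0].astype(int)
    c=im[max(0,v-60):v+60,u-75:u+75];cv2.imwrite(f"pics/{n}10.png",cv2.convertScaleAbs(cv2.resize(c,None,fx=5,fy=5,interpolation=cv2.INTER_CUBIC)[:,:,::-1],alpha=1.7))
E
```

```text
clock: 9.97
position: [521.7, -219.1, 191.1]
ee_rot: [-0.577, -0.407, 0.408, 0.579]
contact_force: [-0.2, -0.4, 0.3]
gripper_width: 76.9
pos [ 521.7 -219.1  191.1] psi 160.3 w 76.9 t 9.97 F [-0.2 -0.4  0.3]
shift [ 0.09  8.31 -0.44] turn [-0.1  0.  -0. ]
```

View pics/side10.png

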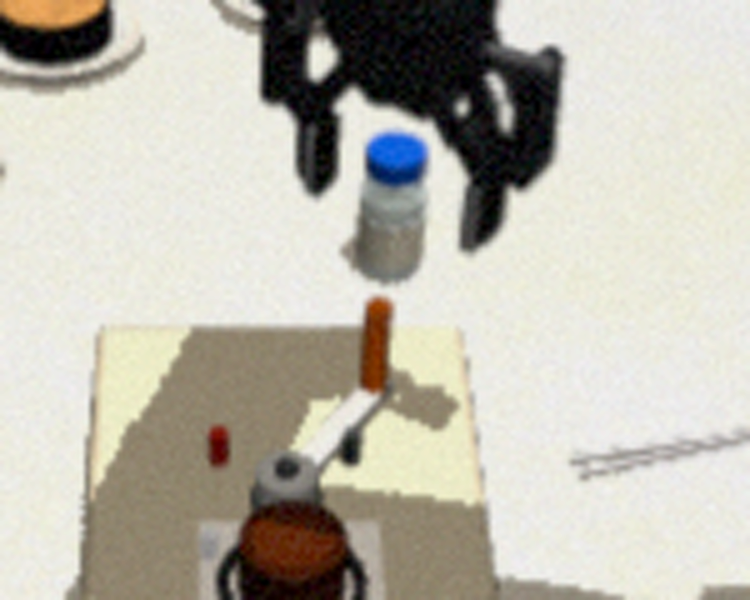

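View pics/top10.png

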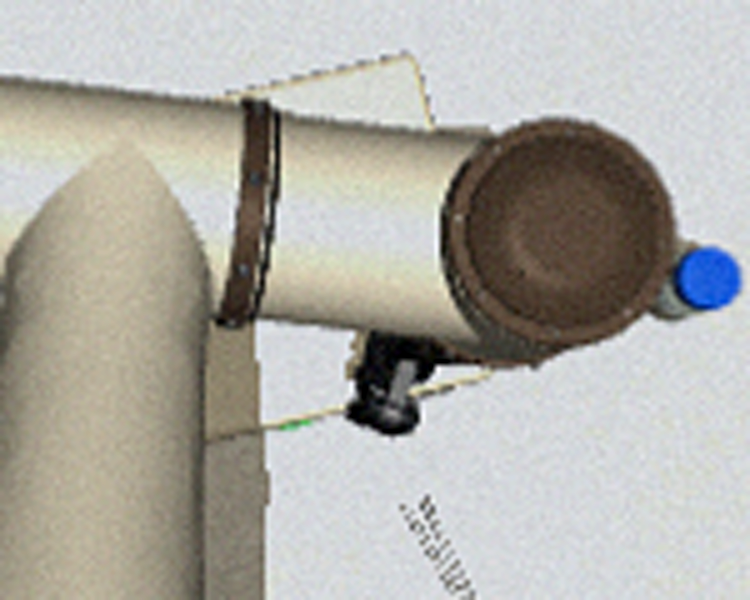

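```bash
python3 -m inch '[[0.9,0.05,0.5,-0.2,0,0,0],[0.9,0.1,1.5,-0.4,0,0,0],[0.9,0.1,3,-0.4,0,0,0],[0.9,0.1,4.5,-0.4,0,0,0],[0.9,0.1,6,-0.4,0,0,0],[0.9,0.1,7.2,-0.4,0,0,0],[0.9,0.1,8,-0.4,0,0,0],[0.9,0.1,8.3,-0.4,0,0,0],[0.9,0.1,8.3,-0.4,0,0,0],[0.9,0.1,8.3,-0.4,0,0,0]]'
python3 - <<'E'
from h import *
go(526,-219.7,108,160.3)
for n in("side",):
    im=arm.get_image(n);u,v=pr(n,[[526,-220,127]])[0].astype(int)
    c=im[max(0,v-50):v+50,u-65:u+65];cv2.imwrite(f"pics/{n}11.png",cv2.convertScaleAbs(cv2.resize(c,None,fx=6,fy=6,interpolation=cv2.INTER_CUBIC)[:,:,::-1],alpha=1.7))
E
```

```text
clock: 10.9
position: [527.0, -219.7, 109.6]
ee_rot: [0.578, 0.407, -0.407, -0.578]
contact_force: [0.7, -0.2, 0.2]
gripper_width: 76.6
pos [ 527.  -219.7  109.6] psi 160.3 w 76.6 t 10.9 F [ 0.7 -0.2  0.2]
shift [-0.04  0.16  0.09] turn [ 0.  0. -0.]
```

View pics/side11.png

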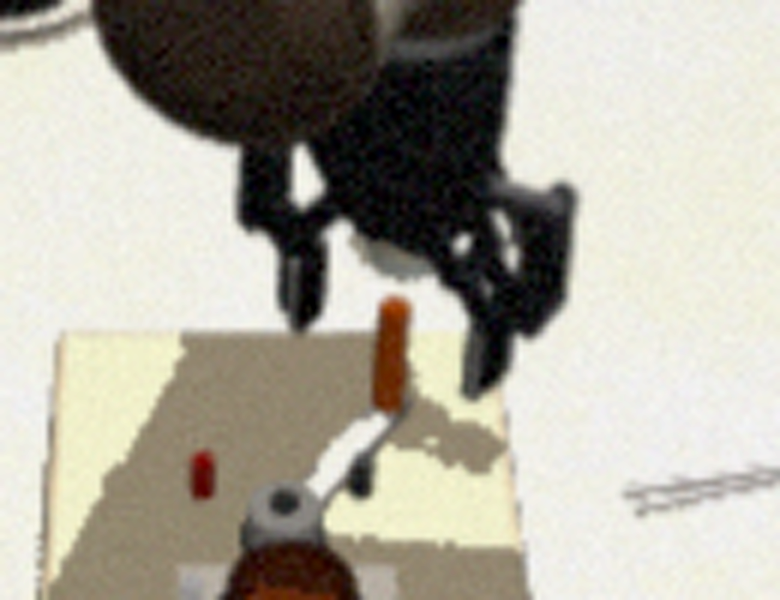

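The post at (390,350) is centred between the fingers. Gripping it.

```bash
python3 -m inch '[[0.5,0,0,0,0,0,0],[0.2,0,0,0,0,0,0],[0,0,0,0,0,0,0],[0,0,0,0,0,0,0],[0,0,0,0,0,0,0],[0,0,0,0,0,0,0],[0,0,0,0,0,0,0],[0,0,0,0,0,0,0],[0,0,0,0,0,0,0],[0,0,0,0,0,0,0]]'
python3 - <<'E'
from h import *
go(526,-219.7,108,160.3)
s=arm.read_state();M=R.from_quat(s['ee_rot']).as_matrix();p=np.array(s['position'])
piv=np.array([553.5,-139.5,p[2]]);print("r",np.linalg.norm(p-piv),np.degrees(np.arctan2(*(p-piv)[[1,0]])))
# arc, radius 85: world rotation a about pivot dir nominal
for a in(4,9,14,19,24,29,34,39,44,49,54,58,62,64,66,67):
    Rz=R.from_euler('z',a,degrees=True).as_matrix()
    d=(p-piv)*1.0;print(a,(M.T@(Rz@d-d)/10).round(2),"turn y",-a)
E
```

```text
clock: 11.78
position: [527.0, -220.0, 109.7]
ee_rot: [0.578, 0.407, -0.407, -0.578]
contact_force: [0.6, -1.5, 1.3]
gripper_width: 13.2
pos [ 527.  -220.   109.7] psi 160.3 w 13.2 t 11.78 F [ 0.6 -1.5  1.3]
shift [-0.01  0.17  0.1 ] turn [ 0.1  0.  -0. ]
r 84.72661308215794 -108.23801220934286
4 [ 0.04  0.   -0.59] turn y -4
9 [ 0.14  0.   -1.32] turn y -9
14 [ 0.3   0.   -2.04] turn y -14
19 [ 0.53  0.   -2.75] turn y -19
24 [ 0.82  0.   -3.43] turn y -24
29 [ 1.17  0.   -4.08] turn y -29
34 [ 1.57  0.01 -4.7 ] turn y -34
39 [ 2.02  0.01 -5.28] turn y -39
44 [ 2.53  0.01 -5.82] turn y -44
49 [ 3.07  0.01 -6.32] turn y -49
54 [ 3.66  0.01 -6.76] turn y -54
58 [ 4.16  0.01 -7.08] turn y -58
62 [ 4.68  0.01 -7.37] turn y -62
64 [ 4.95  0.01 -7.49] turn y -64
66 [ 5.22  0.01 -7.61] turn y -66
67 [ 5.36  0.01 -7.67] turn y -67
```

```bash
python3 -m inch '[[0,0.01,0,-0.3,0,-2,0],[0,0.04,0,-0.6,0,-4,0],[0,0.09,0,-0.96,0,-6.5,0],[0,0.14,0,-1.32,0,-9,0],[0,0.22,0,-1.68,0,-11.5,0],[0,0.3,0,-2.04,0,-14,0],[0,0.41,0,-2.4,0,-16.5,0],[0,0.53,0,-2.75,0,-19,0],[0,0.67,0,-3.1,0,-21.5,0],[0,0.82,0,-3.43,0,-24,0],[0,0.99,0,-3.76,0,-26.5,0],[0,1.17,0,-4.08,0,-29,0],[0,1.37,0,-4.4,0,-31.5,0],[0,1.57,0,-4.7,0,-34,0],[0,1.8,0,-5,0,-36.5,0],[0,2.02,0,-5.28,0,-39,0],[0,2.02,0,-5.28,0,-39,0],[0,2.02,0,-5.28,0,-39,0]]'
python3 - <<'E'
from h import *
s=arm.read_state();M=R.from_quat(s['ee_rot']).as_matrix();p=np.array(s['position'])
piv=np.array([553.5,-139.5,p[2]]);d=p-piv;u=d/np.linalg.norm(d);print(s['gripper_width'],p,"r",np.linalg.norm(d),"ang rel",np.degrees(np.arctan2(d[1],d[0]))+109.7,"Frad",u@s['contact_force'],"F",s['contact_force'])
print("psi",np.degrees(np.arctan2(M[1,2],M[0,2])))
for a in(5,10,15,20,24,26,27,28,29,30,31):
    Rz=R.from_euler('z',a,degrees=True).as_matrix();print(a,(M.T@(Rz@d-d)/10).round(2))
im=arm.get_image("side");c=im[100:220,245:395];cv2.imwrite("pics/side12.png",cv2.convertScaleAbs(cv2.resize(c,None,fx=5,fy=5,interpolation=cv2.INTER_CUBIC)[:,:,::-1],alpha=1.7))
E
```

```text
clock: 13.28
position: [582.6, -220.5, 109.7]
ee_rot: [-0.409, -0.576, 0.577, 0.409]
contact_force: [-1.0, -7.4, 1.6]
gripper_width: 12.1
12.099624016545526 [ 582.64561461 -220.54810801  109.69784439] r 86.1293368296259 ang rel 39.47903245780195 Frad 6.6416081694131295 F [-0.98794837 -7.413272    1.6214522 ]
psi -160.72475799331409
5 [ 0.04 -0.   -0.75]
10 [ 0.14 -0.   -1.49]
15 [ 0.31 -0.   -2.23]
20 [ 0.55 -0.01 -2.94]
24 [ 0.78 -0.01 -3.5 ]
26 [ 0.9  -0.01 -3.77]
27 [ 0.97 -0.01 -3.9 ]
28 [ 1.04 -0.01 -4.03]
29 [ 1.12 -0.01 -4.17]
30 [ 1.19 -0.01 -4.3 ]
31 [ 1.27 -0.01 -4.42]
```

View pics/side12.png

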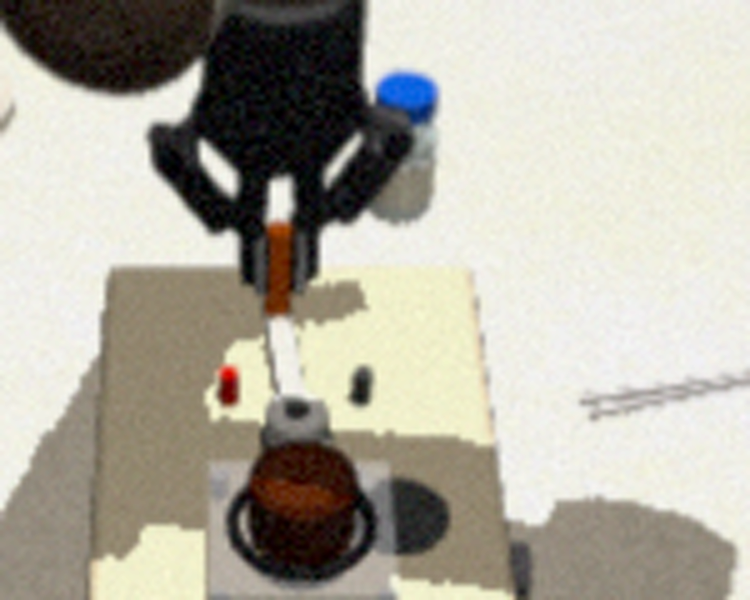

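The arm follows, with the post at (280,265) still in the jaws. The vane has moved out to (405,515) and the sample is undisturbed. Continuing towards the red stop, eased 1 mm outward because of the radial force.

```bash
python3 -m inch '[[0,-0.04,0,-0.3,0,-2,0],[0,-0.06,0,-0.75,0,-5,0],[0,-0.02,0,-1.12,0,-7.5,0],[0,0.04,0,-1.49,0,-10,0],[0,0.12,0,-1.86,0,-12.5,0],[0,0.21,0,-2.23,0,-15,0],[0,0.32,0,-2.59,0,-17.5,0],[0,0.45,0,-2.94,0,-20,0],[0,0.56,0,-3.22,0,-22,0],[0,0.68,0,-3.5,0,-24,0],[0,0.74,0,-3.64,0,-25,0],[0,0.74,0,-3.64,0,-25,0],[0,0.74,0,-3.64,0,-25,0]]'
cat > st.py <<'E'
from h import *
import sys
s=arm.read_state();M=R.from_quat(s['ee_rot']).as_matrix();p=np.array(s['position'])
piv=np.array([553.5,-139.5,p[2]]);d=p-piv;u=d/np.linalg.norm(d);t=np.array([-u[1],u[0],0]);f=np.array(s['contact_force']);print(s['clock'],s['gripper_width'],p.round(1),"r",np.linalg.norm(d),"ang rel",np.degrees(np.arctan2(d[1],d[0]))+109.7,"Frad",u@f,"Ftan",t@f,"F",f.round(1))
print("psi",np.degrees(np.arctan2(M[1,2],M[0,2])))
im=arm.get_image("side");c=im[100:220,245:395];cv2.imwrite(sys.argv[1],cv2.convertScaleAbs(cv2.resize(c,None,fx=5,fy=5,interpolation=cv2.INTER_CUBIC)[:,:,::-1],alpha=1.7))
E
python3 st.py pics/side13.png
```

```text
clock: 14.42
position: [614.4, -201.6, 109.7]
ee_rot: [-0.275, -0.651, 0.652, 0.275]
contact_force: [-1.2, -7.0, 2.1]
gripper_width: 12.6
14.4167 12.586587548104443 [ 614.4 -201.6  109.7] r 86.91034960971018 ang rel 64.14228971683835 Frad 4.152722138105475 Ftan -5.703272210958007 F [-1.2 -7.   2.1]
psi -135.7234683346191
```

View pics/side13.png

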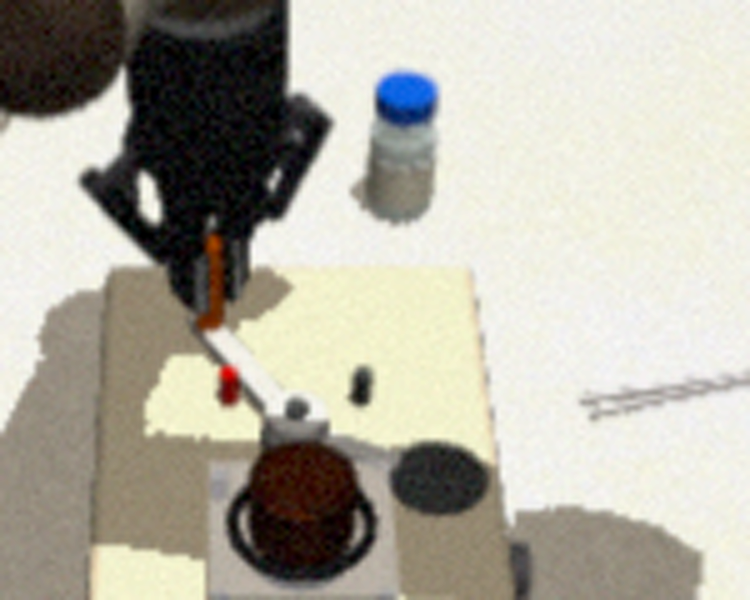

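Almost at the red stop, and the tangential force is still only the spring's. I'll go on in small steps until it rises.

```bash
python3 -m inch '[[0,0,0,-0.08,0,-0.5,0],[0,0,0,-0.16,0,-1,0],[0,0,0,-0.24,0,-1.5,0],[0,0,0,-0.24,0,-1.5,0],[0,0,0,-0.24,0,-1.5,0]]'
python3 st.py pics/side14.png
```

```text
clock: 14.88
position: [616.0, -200.0, 109.7]
ee_rot: [-0.266, -0.654, 0.656, 0.266]
contact_force: [-0.3, -6.8, 1.9]
gripper_width: 12.5
14.8833 12.45660380766408 [ 616.  -200.   109.7] r 86.94475589760084 ang rel 65.63358610223403 Frad 4.547127199645334 Ftan -5.115614203437572 F [-0.3 -6.8  1.9]
psi -134.22303307466444
```

```bash
python3 -m inch '[[0,0,0,-0.08,0,-0.5,0],[0,0,0,-0.16,0,-1,0],[0,0,0,-0.16,0,-1,0],[0,0,0,-0.16,0,-1,0]]'
python3 st.py pics/side15.png
```

```text
clock: 15.27
position: [616.9, -199.0, 109.7]
ee_rot: [-0.26, -0.656, 0.658, 0.261]
contact_force: [-0.7, -7.6, 2.0]
gripper_width: 12.1
15.2667 12.108670038975129 [ 616.9 -199.   109.7] r 86.9617023984386 ang rel 66.53200203140648 Frad 4.701912900278131 Ftan -6.073247728038269 F [-0.7 -7.6  2. ]
psi -133.22974631967028
```

```bash
python3 -m inch '[[0,0,0,-0.08,0,-0.5,0],[0,0,0,-0.16,0,-1,0],[0,0,0,-0.16,0,-1,0],[0,0,0,-0.16,0,-1,0]]'
python3 st.py pics/side16.png
```

```text
clock: 15.65
position: [617.1, -198.8, 109.7]
ee_rot: [-0.254, -0.658, 0.661, 0.256]
contact_force: [-2.5, -10.7, 2.7]
gripper_width: 12.3
15.65 12.310216101171948 [ 617.1 -198.8  109.7] r 86.95851096400993 ang rel 66.69162546753711 Frad 5.486873199922964 Ftan -9.516351933390014 F [ -2.5 -10.7   2.7]
psi -132.29299274880628
```

View pics/side16.png

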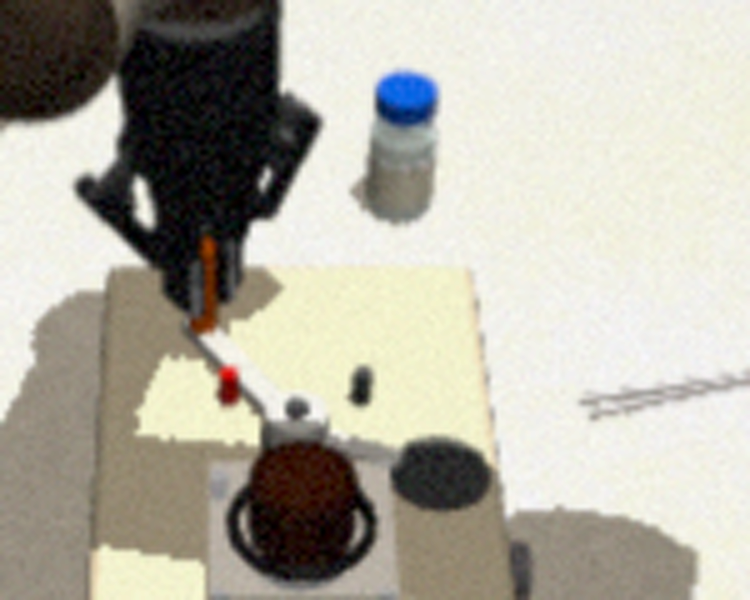

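Motion has stopped and the force is rising, so the arm is at the red stop. I'll add a little push for margin.

```bash
python3 -m inch '[[0,0,0,-0.08,0,0,0],[0,0,0,-0.16,0,0,0],[0,0,0,-0.16,0,0,0],[0,0,0,-0.16,0,0,0],[0,0,0,-0.16,0,0,0],[0,0,0,-0.16,0,0,0]]'
python3 st.py pics/side17.png
```

```text
clock: 16.2
position: [617.3, -198.6, 109.7]
ee_rot: [-0.254, -0.657, 0.661, 0.257]
contact_force: [-5.3, -14.2, 3.4]
gripper_width: 12.7
16.2 12.745500397679915 [ 617.3 -198.6  109.7] r 86.95703215594632 ang rel 66.85682296874886 Frad 5.78829070423059 Ftan -13.968955695975815 F [ -5.3 -14.2   3.4]
psi -132.32746512982263
```

```bash
python3 -m inch '[[0,0,0,-0.08,0,0,0],[0,0,0,-0.1,0,0,0],[0,0,0,-0.1,0,0,0],[0,0,0,-0.1,0,0,0],[0,0,0,-0.1,0,0,0],[0,0,0,-0.1,0,0,0],[0,0,0,-0.1,0,0,0],[0,0,0,-0.1,0,0,0]]'
python3 st.py pics/side18.png
python3 - <<'E'
from h import *
im=arm.get_image("top");cv2.imwrite("pics/top18.png",im[:,:,::-1])
E
```

```text
clock: 16.92
position: [617.3, -198.5, 109.7]
ee_rot: [-0.254, -0.657, 0.662, 0.257]
contact_force: [-6.6, -16.1, 4.2]
gripper_width: 12.7
16.9167 12.68132836483284 [ 617.3 -198.5  109.7] r 86.89990850796086 ang rel 66.9192188444265 Frad 6.115883171593345 Ftan -16.336200026554675 F [ -6.6 -16.1   4.2]
psi -132.34542887127884
```

View pics/side18.png

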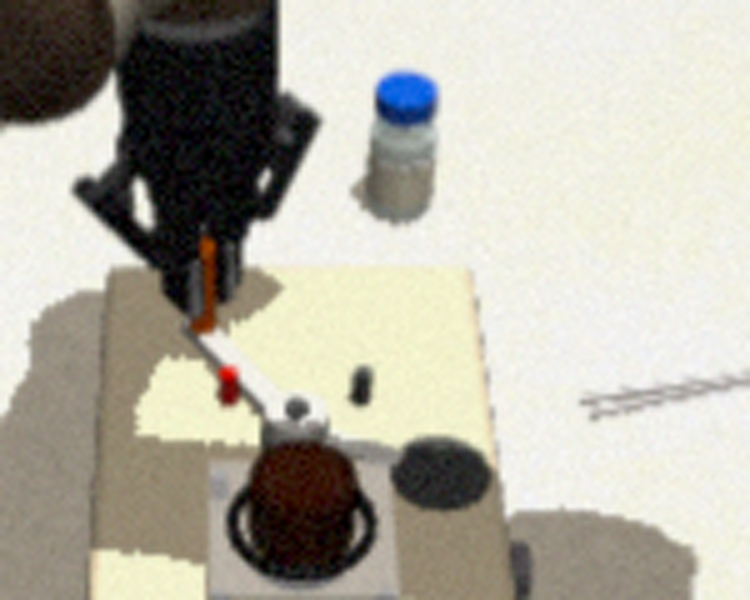

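View pics/top18.png

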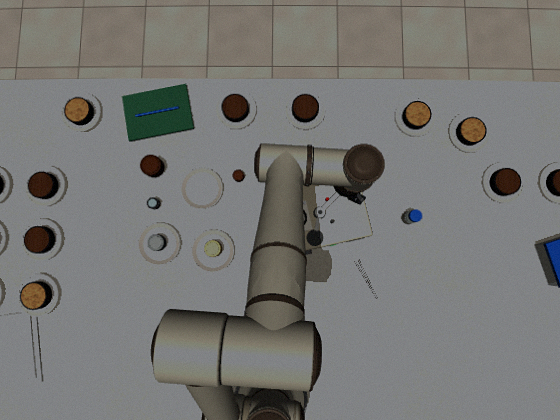

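The arm is against the red stop at crop (229,385), the post is still gripped, and the puck is upright inside the ring. The other pucks, jar and magnifier haven't moved. Handing in.

```bash
python3 -c "
from bench import arm
print(arm.job_done())"
```

```text
the job is handed in; nothing more can be done
None
```

The brown sample puck is seated in the ring and released, and the gripper is still holding the shutter post against the red stop. I handed the job in at about 17 s of the 48 s allowed.

- **Puck:** I took the 50 mm one from its saucer; the two loose brown ones measured roughly 37–40 mm and 76–78 mm across. It touched the glass at the expected height, its underside at about 78 mm. The side view shows it upright inside the ring, before and after the shutter swing.
- **Shutter:** I opened it only after the puck was released. Against the red stop, the motion ended at about 67° by my estimate, where the description says 66°. The push along the swing then rose from about 6 N to 16 N.
- **Other objects:** In the last pictures the other two pucks, the jar and the magnifier are where they started.

**Disagreements in the checks:** The two cameras differed by up to about 5 mm on the stage position. I centred the puck in the ring from the side view alone, since the wrist hid the seat from above. The gripper also read about 48 mm on the 50 mm puck and 12–13 mm on the 14 mm post, which looks like a small offset in the reading. I couldn't see the lamp light through the sample, only that the dark vane had moved clear.

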